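# Pack the banchan carrying tray

## Robot

A 7-joint arm with a two-finger parallel gripper is mounted at the origin on the work surface. World frame = base frame: x ahead of the robot, y to its left, z up, the work surface at z = 0. Lengths are in m, angles in rad, forces in N, time in s.
With the tool pointing down it reaches from about 0.425 to 0.875 m from the base axis. Payload 8.4 kg.
Tool frame: the origin (TCP) lies on the centre line of the jaws, within the pads' length; the fingertips stand 14 mm ahead of it and the grasp point (between the pads) lies 5 mm behind it (env.tip_reach is the distance from the TCP to the fingertips, in m); z points along the fingers, y is the line along which they close (so a half turn about z gives the same grasp; the last joint's range is limited). The gripper opens to 87 mm and grips with 3 to 60 N. Pads are 19 mm wide; open, the fingers measure 117 mm over their backs; the gripper's body (75 mm by 190 mm) begins 51 mm behind the grasp point.
Start: joints at [1.195, 0.333, 0.04, 1.465, -0.013, 1.343, -0.059], TCP at [0.178, -0.625, 0.237] pointing down, gripper open.
Joint ranges: [-2.58, 2.58], [-0.38, 2.09], [-1.3, 1.39], [0.25, 2.4], [-1.5, 4.64], [0.08, 2.09], [-2.65, 2.65]. Speed limits (rad/s): [2.22, 2.22, 2.79, 2.79, 3.14, 3.14, 3.14].

## Interface

Orientations are given as a rotation vector (axis times angle).
In Python, from plant import env, viewer gives the robot as it stands.
- The arm moves only by the tool step_arm, never from a script. Its argument "steps" is a list of rows, each an object with "jaw": the finger opening in m, from 0 to 0.087; "delta_pos": the shift along the world's x, y, z in m, a list of three; "turn": the turn about the world's z in rad. In form: [{"jaw": jaw, "delta_pos": [tx, ty, tz], "turn": turn}, ...]. A call has 1 to 5 rows; each row is the pose to reach, as a shift and turn from the pose commanded when the call began; what a row does not reach only later rows make up. A row lasts 1/12 s, in which the tool goes at most 41.7 mm and 7.16 degrees, less where a joint would pass 70% of its speed; a pose out of reach is approached as far as the arm can. A call with a gripper value outside its range is refused whole. The fingers move at their own pace and stop on an object; "newtons" is the grip in N (left out, the last holds). Time passes only in rows, so rows that repeat a pose let the fingers close. It gives the time, the measured TCP pose, the force, the opening and the grip force at its end, in the units of the state.
- env.get_state(): the state, without advancing time (a new reading comes with each control period).
- viewer.capture(name): name is "scene" or "top" or "wrist"; returns the picture (400x640x3 uint8, red, green, blue); there is no depth.
- viewer.camera_info(name): a dict with "camera_matrix" (3x3 intrinsics, pixels), "R" (3x3) and "t" (3): a world point X has camera coordinates R X + t. Camera axes: x right, y down, z forward; pixel columns grow to the right and rows downward; lengths in m; the calibration is good to about 2 mm. A picture is of the moment at which its call begins: read the wrist's pose just before it. camera_info takes no time and is no camera call; for the wrist camera it gives the pose at the moment of the call.
- env.job_done(): hands the job in; it is judged then, once.
The state is a dict: "clock": time; "joint_positions": joint angles; "qvel": joint speeds; "tau": joint torques, N m; "ee_pos": TCP position; "orientation": TCP orientation; "ft_force": force on the tool from outside, world axes, zero at the start; "torque": the same for the moment, N m; "width": finger opening in m; "grasp_force": force on a finger pad.
Only numpy, scipy, OpenCV 4.12 (cv2) and the standard library are available. Lean on these libraries where they do the work, as an engineer would, in place of code of your own. Each camera call takes 0.05 s, during which the arm holds its last target. There are 200 camera calls.

## Task

Finish packing the wooden carrying tray: the long green-lidded glass dish already stands in the middle of it, so shift that to one side and pack the short blue-lidded dish and the red-lidded jar beside it, so that all three stand upright and flat on the tray's floor; they only just fit. It is glass: set things down rather than letting them drop and do not tip any over, leave the tray about where it is, and do not disturb the spare dishes, lid stack, spoon rest or spoon.

Things in the scene. Friction and masses are not known exactly. Their poses are not given: they have to be found in the camera images.
- tray: Open wooden carrying tray, loose, 1.8 kg, outside 170 (x) x 148 (y) x 54 mm high, walls and floor 6 mm, so inside 158 (x) x 136 (y) x 48 mm deep. Origin at the centre of its underside; x along its longer side, z up. The long dish fits along x in one half, the short dish and jar in line along x in the other, with about 8 mm to spare in all along x and along y.
- long_dish: Long rectangular glass dish, 150 (x) x 64 (y) mm, with a flat green snap lid (the widest part, 40 to 52 mm above the underside; the foot is 6 mm narrower on each side). On mid-lid a white grip bar, 60 mm along x, 16 mm thick across y, rises to 78 mm above the underside. About 0.55 kg. Origin at the centre of its underside, z up. Lid and dish are one piece.
- short_dish: Short rectangular glass dish, 86 (x) x 64 (y) mm, with a flat blue snap lid (the widest part, 40 to 52 mm above the underside; the foot is 6 mm narrower on each side). On mid-lid a white grip bar, 44 mm along x, 16 mm thick across y, rises to 78 mm above the underside. About 0.38 kg. Origin at the centre of its underside, z up. Lid and dish are one piece.
- jar: Round glass jar, 64 mm in diameter at its red lid (61 mm below it), lid top 66 mm above the underside; on the middle of the lid a white upright knob, 28 mm in diameter, reaching up to 92 mm above the underside. About 0.36 kg. Origin at the centre of its underside, z up. Lid and jar are one piece.
- spare_dishes: Bystander: two spare 150 x 100 mm glass dishes with yellow lids, stacked, 104 mm high, without grip bars. Origin at the centre of the underside.
- lid_stack: Bystander: stack of hard silicone lids, orange and grey, 116 mm in diameter, 40 mm high. Origin at the centre of the underside.
- spoon_rest: Bystander: bamboo spoon rest, 70 x 110 mm, 18 mm high. Origin at the centre of the underside.
- spoon: Bystander: steel spoon, 180 mm long, lying on the board along its x axis. Origin under its middle.

How it is judged:
By the outcome, as a careful person would: the job done as asked, in the order asked, and still so for the second after the job is handed in, with the robot touching nothing.
It also fails if it takes over 66 s, if anything falls off the work surface, if the arm or the gripper's body presses on something with over 40 N, if the wrist force passes 120 N, or if a joint passes its speed limit or range.

## Working session

There is one attempt and no reset: what is moved stays moved. The work goes in short steps, Python scripts to look and compute and a tool call to move; the robot and the scene stay as the last step left them, time stands still between calls to the robot, and variables do not carry over. Pictures are saved under pics/ and viewed, at most 10 in all, crops included, and the job is handed in when it is done.

Besides the shell and the picture viewer there is one more tool, called after ">>>" by a JSON object that holds its "method" and its "body", one argument or row to a line. step_arm: Moves the arm, as the interface text tells. Its arguments: {"type":"object","properties":{"steps":{"type":"array"},"newtons":{"type":"number"}},"required":["steps"]}

```bash
ls; mkdir -p pics; python3 - <<'E'
from plant import env, viewer
import cv2
for n in ("scene","top"):
    im=viewer.capture(n); cv2.imwrite(f"pics/{n}0.png",im[...,::-1])
    c=viewer.camera_info(n); print(n,c["camera_matrix"],c["R"],c["t"])
s=env.get_state(); print(s["clock"],s["ee_pos"],s["orientation"],s["width"])
E
```

```text
pics
scene [[442.33028382   0.         319.5727937 ]
 [  0.         442.33028382 204.05505281]
 [  0.           0.           1.        ]] [[ 0.57057169  0.82123582 -0.00443554]
 [ 0.483221   -0.34008572 -0.80674603]
 [-0.6640372   0.4581631  -0.59088168]] [-0.43420977 -0.22035602  1.78032399]
top [[406.6672527    0.         318.94084269]
 [  0.         406.6672527  198.85178329]
 [  0.           0.           1.        ]] [[ 0.00602034 -0.99996547  0.00572758]
 [-0.99764705 -0.00639736 -0.06826014]
 [ 0.06829442 -0.00530316 -0.99765112]] [0.09454516 0.59919813 1.0360713 ]
0.1 [ 0.17749987 -0.62486761  0.23575861] [-3.11013291e+00 -4.33198098e-01  4.54367235e-04] 0.08717525360432261
```

View pics/top0.png

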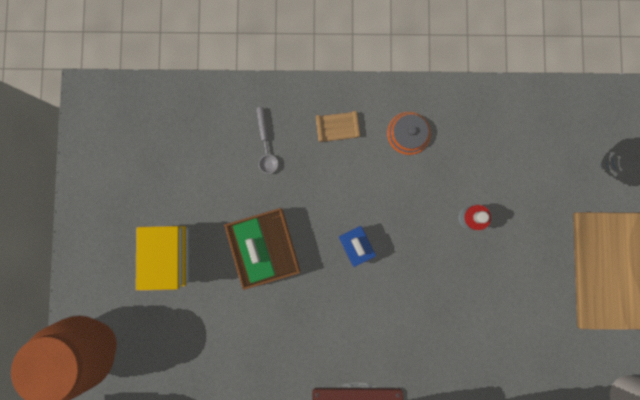

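View pics/scene0.png

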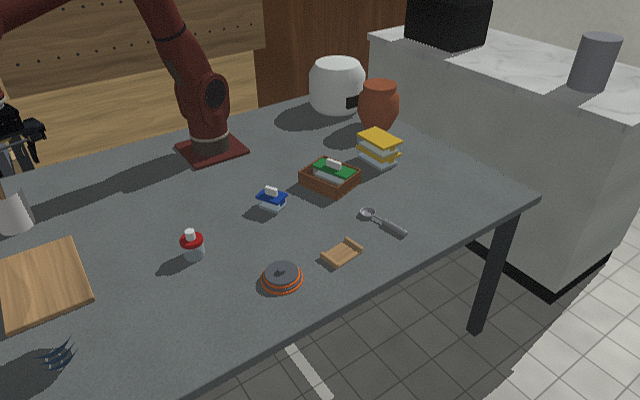

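The top view shows the tray at about (262,248), with the green dish at (253,250), the blue dish at (357,246) and the jar at (477,217). The spare dishes are at (160,258), the spoon at (266,140), the rest at (338,126) and the lid stack at (409,132). The scene view agrees. Next I'll measure.

```bash
cat > h.py <<'E'
from plant import env, viewer
import cv2, numpy as np
HSV=dict(green=((50,120,40),(80,255,255)),blue=((105,120,40),(125,255,255)),red=((0,170,70),(5,255,255)),red2=((172,170,70),(180,255,255)),
 brown=((3,70,20),(16,220,150)),white=((0,0,150),(180,60,255)),yellow=((20,150,80),(32,255,255)))
def mask(im,c):
    h=cv2.cvtColor(im,cv2.COLOR_RGB2HSV); m=cv2.inRange(h,*map(np.array,HSV[c]))
    if c=="red": m|=cv2.inRange(h,*map(np.array,HSV["red2"]))
    return m
def ray(uv,info,z):
    uv=np.atleast_2d(np.asarray(uv,float)); K,R,t=(np.array(info[k]) for k in("camera_matrix","R","t"))
    d=(np.c_[uv,np.ones(len(uv))]@np.linalg.inv(K).T)@R; c=-R.T@t
    return c+d*((z-c[2])/d[:,2])[:,None]
def pix(X,info):
    K,R,t=(np.array(info[k]) for k in("camera_matrix","R","t")); p=K@(R@np.asarray(X)+t); return p[:2]/p[2]
def rect(uv,info,z):
    """min-area rectangle in the plane z: centre, long, short (m), angle of the long side (deg)"""
    P=ray(uv,info,z)[:,:2]; b=cv2.boxPoints(cv2.minAreaRect((P*1000).astype(np.float32)))
    e=[b[1]-b[0],b[2]-b[1]]; e.sort(key=np.linalg.norm); a=np.degrees(np.arctan2(e[1][1],e[1][0]))%180
    return b.mean(0).round(1),np.linalg.norm(e[1]).round(1),np.linalg.norm(e[0]).round(1),a.round(1)
def big(m,box=None):
    if box: k=np.zeros_like(m); x0,y0,x1,y1=box; k[y0:y1,x0:x1]=m[y0:y1,x0:x1]; m=k
    c=max(cv2.findContours(m,cv2.RETR_EXTERNAL,cv2.CHAIN_APPROX_NONE)[0],key=cv2.contourArea); return c[:,0,:]
E
python3 - <<'E'
from h import *
im=cv2.imread("pics/top0.png")[...,::-1].copy(); I=viewer.camera_info("top")
bar=lambda box: big(mask(im,"white"),box)
print("green",rect(big(mask(im,"green")),I,.058)); print("gbar",rect(bar((235,225,275,275)),I,.084))
print("blue",rect(big(mask(im,"blue")),I,.052)); print("bbar",rect(bar((340,225,375,265)),I,.078))
print("red",rect(big(mask(im,"red")),I,.066)); print("knob",rect(bar((470,205,492,228)),I,.092))
print("tray",rect(big(mask(im,"brown")|mask(im,"green"),(215,200,305,295)),I,.054))
print("yellow",rect(big(mask(im,"yellow"),(120,215,178,300)),I,.104))
S=viewer.camera_info("scene"); im=cv2.imread("pics/scene0.png")[...,::-1].copy()
print("green",rect(big(mask(im,"green")),S,.058))
print("blue",rect(big(mask(im,"blue")),S,.052))
print("red",rect(big(mask(im,"red")),S,.066))
for n,box,z in(("gbar",(320,150,350,172),.084),("bbar",(255,180,290,205),.078),("knob",(180,225,200,245),.092)): print(n,rect(big(mask(im,"white"),box),S,z))
E
```

```text
green (array([467.9, 261.1], dtype=float32), np.float32(147.7), np.float32(63.1), np.float32(18.2))
gbar (array([468.1, 262.1], dtype=float32), np.float32(58.7), np.float32(14.5), np.float32(19.4))
blue (array([478.7,   3.1], dtype=float32), np.float32(82.3), np.float32(61.6), np.float32(26.7))
bbar (array([478.4,   4.9], dtype=float32), np.float32(42.2), np.float32(14.2), np.float32(26.7))
red (array([ 552.9, -292.7], dtype=float32), np.float32(56.9), np.float32(54.6), np.float32(90.4))
knob (array([ 552.2, -292.4], dtype=float32), np.float32(31.8), np.float32(24.2), np.float32(90.3))
tray (array([472. , 240.3], dtype=float32), np.float32(171.0), np.float32(152.7), np.float32(16.7))
yellow (array([451.2, 481.7], dtype=float32), np.float32(148.4), np.float32(96.9), np.float32(1.7))
green (array([472.9, 257.1], dtype=float32), np.float32(150.7), np.float32(70.1), np.float32(18.0))
blue (array([490.7,   2.5], dtype=float32), np.float32(101.1), np.float32(67.8), np.float32(29.0))
red (array([ 570.6, -294.8], dtype=float32), np.float32(66.1), np.float32(52.8), np.float32(107.4))
gbar (array([470.8, 263.8], dtype=float32), np.float32(57.6), np.float32(15.8), np.float32(14.2))
bbar (array([481. ,   4.3], dtype=float32), np.float32(44.4), np.float32(14.2), np.float32(25.4))
knob (array([ 565.7, -298.2], dtype=float32), np.float32(52.1), np.float32(24.4), np.float32(169.1))
```

>>> {"method": "step_arm", "body": {
  "steps": [
    {"jaw":0.087,"delta_pos":[0.028,0.028,0],"turn":0},
    {"jaw":0.087,"delta_pos":[0.056,0.056,0],"turn":0},
    {"jaw":0.087,"delta_pos":[0.084,0.084,0],"turn":0},
    {"jaw":0.087,"delta_pos":[0.112,0.112,0],"turn":0},
    {"jaw":0.087,"delta_pos":[0.14,0.14,0],"turn":0}
  ]
}}

```text
clock: 0.52
ee_pos: [0.3185, -0.4836, 0.2363]
orientation: [-3.111, -0.433, 0.001]
ft_force: [0.5, -0.7, 0.6]
width: 0.087
grasp_force: 0.0
```

>>> {"method": "step_arm", "body": {
  "steps": [
    {"jaw":0.087,"delta_pos":[0.028,0.028,0],"turn":0},
    {"jaw":0.087,"delta_pos":[0.056,0.056,0],"turn":0},
    {"jaw":0.087,"delta_pos":[0.084,0.084,0],"turn":0},
    {"jaw":0.087,"delta_pos":[0.112,0.112,0],"turn":0},
    {"jaw":0.087,"delta_pos":[0.14,0.14,0],"turn":0}
  ]
}}

```text
clock: 0.93
ee_pos: [0.4585, -0.3436, 0.2364]
orientation: [-3.111, -0.433, 0.0]
ft_force: [1.3, -2.0, 0.4]
width: 0.087
grasp_force: 0.0
```

>>> {"method": "step_arm", "body": {
  "steps": [
    {"jaw":0.087,"delta_pos":[0.008,0.04,0],"turn":0},
    {"jaw":0.087,"delta_pos":[0.016,0.08,0],"turn":0},
    {"jaw":0.087,"delta_pos":[0.024,0.12,0],"turn":0},
    {"jaw":0.087,"delta_pos":[0.032,0.16,0],"turn":0},
    {"jaw":0.087,"delta_pos":[0.04,0.2,0],"turn":0}
  ]
}}

```text
clock: 1.35
ee_pos: [0.4974, -0.1433, 0.2363]
orientation: [3.112, 0.433, -0.001]
ft_force: [1.3, 0.0, 0.1]
width: 0.087
grasp_force: 0.0
```

>>> {"method": "step_arm", "body": {
  "steps": [
    {"jaw":0.05,"delta_pos":[0,0.04,0.01],"turn":0},
    {"jaw":0.05,"delta_pos":[0,0.08,0.02],"turn":0},
    {"jaw":0.05,"delta_pos":[0,0.12,0.03],"turn":0},
    {"jaw":0.05,"delta_pos":[0,0.145,0.04],"turn":0},
    {"jaw":0.05,"delta_pos":[0,0.145,0.04],"turn":0}
  ]
}}

```text
clock: 1.77
ee_pos: [0.4979, 0.0066, 0.2787]
orientation: [-3.109, -0.447, -0.005]
ft_force: [0.6, -0.5, 0.7]
width: 0.0615
grasp_force: 0.0
```

```bash
python3 - <<'E'
from h import *
import pickle
I=viewer.camera_info("wrist"); im=viewer.capture("wrist"); cv2.imwrite("pics/w1.png",im[...,::-1]); pickle.dump(I,open("w1.pkl","wb"))
print(I, env.get_state()["ee_pos"])
print("blue",rect(big(mask(im,"blue")),I,.052))
E
```

```text
{'camera_matrix': array([[308.2133056 ,   0.        , 318.6009715 ],
       [  0.        , 308.2133056 , 195.68572336],
       [  0.        ,   0.        ,   1.        ]]), 'R': array([[ 2.81796970e-01, -9.59473945e-01, -4.66438275e-04],
       [-9.21422102e-01, -2.70756650e-01,  2.78697229e-01],
       [-2.67529021e-01, -7.81062482e-02, -9.60378903e-01]]), 't': array([-0.13352273,  0.41532256,  0.5645011 ])} [0.49785865 0.00304121 0.27756279]
blue (array([480.5,   5.6], dtype=float32), np.float32(86.2), np.float32(62.9), np.float32(26.7))
```

>>> {"method": "step_arm", "body": {
  "steps": [
    {"jaw":0.05,"delta_pos":[-0.006,0.04,0],"turn":0},
    {"jaw":0.05,"delta_pos":[-0.012,0.08,0],"turn":0},
    {"jaw":0.05,"delta_pos":[-0.018,0.12,0],"turn":0},
    {"jaw":0.05,"delta_pos":[-0.024,0.16,0],"turn":0},
    {"jaw":0.05,"delta_pos":[-0.03,0.2,0],"turn":0}
  ]
}}

```text
clock: 2.23
ee_pos: [0.4674, 0.1998, 0.276]
orientation: [3.111, 0.429, -0.001]
ft_force: [2.2, 0.2, -0.3]
width: 0.0501
grasp_force: 0.0
```

>>> {"method": "step_arm", "body": {
  "steps": [
    {"jaw":0.05,"delta_pos":[0,0.04,0],"turn":0},
    {"jaw":0.05,"delta_pos":[0,0.04,0],"turn":0},
    {"jaw":0.05,"delta_pos":[0,0.04,0],"turn":0}
  ]
}}

```text
clock: 2.48
ee_pos: [0.4672, 0.2408, 0.2757]
orientation: [-3.111, -0.438, 0.002]
ft_force: [0.8, -0.9, -1.1]
width: 0.0496
grasp_force: 0.0
```

```bash
python3 - <<'E'
from h import *
import pickle
I=viewer.camera_info("wrist"); im=viewer.capture("wrist"); cv2.imwrite("pics/w2.png",im[...,::-1]); pickle.dump(I,open("w2.pkl","wb"))
print(env.get_state()["ee_pos"],env.get_state()["ft_force"])
print("green",rect(big(mask(im,"green")),I,.058))
a=cv2.imread("pics/w1.png"); cv2.imwrite("pics/w12.png",cv2.resize(np.vstack([a,im[...,::-1]]),(480,600)))
E
```

```text
[0.46786063 0.23891696 0.27568611] [ 1.14349093 -0.74790827 -0.18440765]
green (array([468.4, 263.1], dtype=float32), np.float32(148.3), np.float32(62.9), np.float32(18.5))
```

View pics/w12.png

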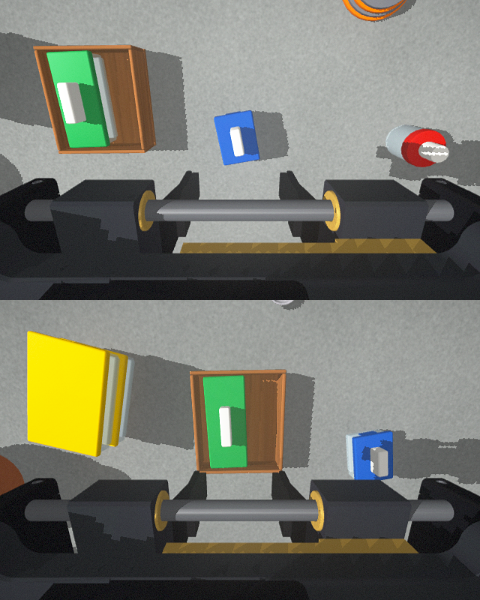

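The wrist views show the tray seen almost from above (full-res about x 255–380, y 95–230). The green dish is left of centre with bare floor on the right, and the blue dish is at about (493,207). I'll measure the tray rim from the second view.

```bash
python3 - <<'E'
from h import *
import pickle
I=pickle.load(open("w2.pkl","rb")); im=cv2.imread("pics/w2.png")[...,::-1].copy()
print("cam",-I["R"].T@I["t"])
m=mask(im,"brown")|mask(im,"green")|mask(im,"white"); m=cv2.morphologyEx(m,cv2.MORPH_OPEN,np.ones((3,3)))
c=big(m,(240,80,400,240)); print("tray",rect(c,I,.054), cv2.boundingRect(c))
print("gbar",rect(big(mask(im,"white"),(285,130,315,205)),I,.084)); print("green",rect(big(mask(im,"green")),I,.058))
crop=im[80:245,235:400,::-1]; cv2.imwrite("pics/c2.png",cv2.resize(np.hstack([crop,cv2.cvtColor(m,cv2.COLOR_GRAY2BGR)[80:245,235:400]]),(800,400),interpolation=cv2.INTER_CUBIC))
E
```

```text
cam [0.54140656 0.26246312 0.42302078]
tray (array([471.9, 244.9], dtype=float32), np.float32(158.1), np.float32(136.5), np.float32(17.0)) (257, 97, 119, 131)
gbar (array([469.6, 263.2], dtype=float32), np.float32(61.4), np.float32(16.0), np.float32(18.5))
green (array([468.4, 263.1], dtype=float32), np.float32(148.3), np.float32(62.9), np.float32(18.5))
```

View pics/c2.png

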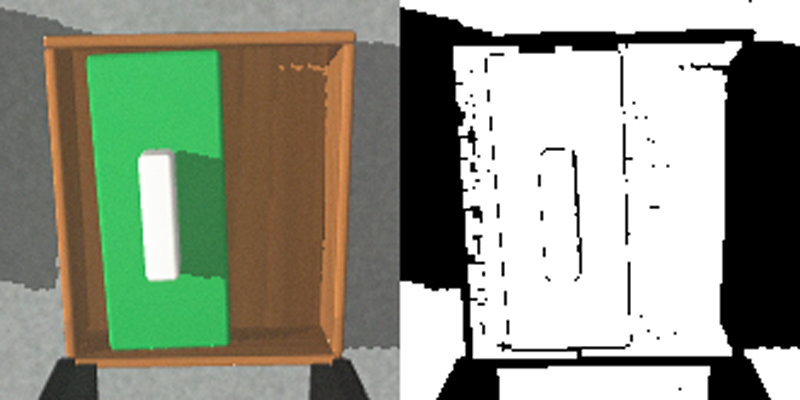

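The mask follows the tray's inner edge at 158.1 × 136.5 mm, which matches the given inside size. That puts the tray centre at (0.472, 0.245) with yaw 17°, and the dish at (0.469, 0.263) with yaw 18.5°. I'm going in to grasp it.

>>> {"method": "step_arm", "body": {
  "steps": [
    {"jaw":0.042,"delta_pos":[0.001,0.0235,-0.02],"turn":0.045},
    {"jaw":0.042,"delta_pos":[0.001,0.0235,-0.06],"turn":0.045},
    {"jaw":0.042,"delta_pos":[0.001,0.0235,-0.1],"turn":0.045},
    {"jaw":0.042,"delta_pos":[0.001,0.0235,-0.14],"turn":0.045},
    {"jaw":0.042,"delta_pos":[0.001,0.0235,-0.16],"turn":0.045}
  ],
  "newtons": 30
}}

```text
clock: 2.95
ee_pos: [0.4676, 0.259, 0.1116]
orientation: [3.099, 0.497, -0.008]
ft_force: [0.3, -0.5, 0.2]
width: 0.0423
grasp_force: 0.0
```

>>> {"method": "step_arm", "body": {
  "steps": [
    {"jaw":0.042,"delta_pos":[0,0,0],"turn":0},
    {"jaw":0.042,"delta_pos":[0,0,-0.015],"turn":0},
    {"jaw":0.042,"delta_pos":[0,0,-0.03],"turn":0},
    {"jaw":0.042,"delta_pos":[0,0,-0.0395],"turn":0},
    {"jaw":0.042,"delta_pos":[0,0,-0.0395],"turn":0}
  ]
}}

```text
clock: 3.37
ee_pos: [0.4688, 0.2615, 0.0763]
orientation: [3.101, 0.5, -0.002]
ft_force: [-0.4, 0.7, 0.7]
width: 0.0421
grasp_force: 0.0
```

>>> {"method": "step_arm", "body": {
  "steps": [
    {"jaw":0.01,"delta_pos":[0,0,0],"turn":0},
    {"jaw":0.01,"delta_pos":[0,0,0],"turn":0},
    {"jaw":0.01,"delta_pos":[0,0,0],"turn":0},
    {"jaw":0.01,"delta_pos":[0,0,0],"turn":0},
    {"jaw":0.01,"delta_pos":[0,0,0],"turn":0}
  ]
}}

```text
clock: 3.78
ee_pos: [0.4689, 0.2634, 0.0776]
orientation: [-3.101, -0.503, -0.001]
ft_force: [0.1, -0.2, -0.4]
width: 0.0166
grasp_force: 0.0
```

>>> {"method": "step_arm", "body": {
  "steps": [
    {"jaw":0.01,"delta_pos":[0,0,0],"turn":0},
    {"jaw":0.01,"delta_pos":[0,0,0],"turn":0},
    {"jaw":0.01,"delta_pos":[0,0,0.003],"turn":0},
    {"jaw":0.01,"delta_pos":[0,0,0.006],"turn":0},
    {"jaw":0.01,"delta_pos":[0,0,0.006],"turn":0}
  ]
}}

```text
clock: 4.2
ee_pos: [0.4684, 0.2633, 0.0832]
orientation: [-3.101, -0.504, 0.001]
ft_force: [-0.0, 0.5, -4.0]
width: 0.0158
grasp_force: 30.0
```

>>> {"method": "step_arm", "body": {
  "steps": [
    {"jaw":0.01,"delta_pos":[0,0,0],"turn":0},
    {"jaw":0.01,"delta_pos":[-0.002,-0.0005,0],"turn":-0.026},
    {"jaw":0.01,"delta_pos":[-0.0036,0.005,0],"turn":-0.026},
    {"jaw":0.01,"delta_pos":[-0.0051,0.01,0],"turn":-0.026},
    {"jaw":0.01,"delta_pos":[-0.0066,0.0147,0],"turn":-0.026}
  ]
}}

```text
clock: 4.62
ee_pos: [0.4618, 0.2783, 0.083]
orientation: [3.107, 0.463, -0.0]
ft_force: [3.1, -14.4, -0.5]
width: 0.0161
grasp_force: 30.0
```

>>> {"method": "step_arm", "body": {
  "steps": [
    {"jaw":0.01,"delta_pos":[0,0,0],"turn":0},
    {"jaw":0.01,"delta_pos":[0,0,0],"turn":0},
    {"jaw":0.01,"delta_pos":[0,0,-0.002],"turn":0},
    {"jaw":0.01,"delta_pos":[0,0,-0.004],"turn":0},
    {"jaw":0.01,"delta_pos":[0,0,-0.005],"turn":0}
  ]
}}

```text
clock: 5.03
ee_pos: [0.4619, 0.2779, 0.0776]
orientation: [-3.107, -0.463, 0.001]
ft_force: [1.2, -0.2, -4.2]
width: 0.0155
grasp_force: 30.0
```

>>> {"method": "step_arm", "body": {
  "steps": [
    {"jaw":0.01,"delta_pos":[0,0,0],"turn":0}
  ]
}}

```text
clock: 5.12
ee_pos: [0.4619, 0.2779, 0.0778]
orientation: [-3.107, -0.463, 0.001]
ft_force: [0.6, 1.5, -3.6]
width: 0.0158
grasp_force: 30.0
```

>>> {"method": "step_arm", "body": {
  "steps": [
    {"jaw":0.01,"delta_pos":[0,0,-0.001],"turn":0},
    {"jaw":0.01,"delta_pos":[0,0,-0.001],"turn":0}
  ]
}}

```text
clock: 5.28
ee_pos: [0.462, 0.278, 0.0775]
orientation: [3.107, 0.463, 0.0]
ft_force: [-2.2, -1.7, 4.2]
width: 0.0163
grasp_force: 30.0
```

>>> {"method": "step_arm", "body": {
  "steps": [
    {"jaw":0.01,"delta_pos":[0,0,-0.001],"turn":0},
    {"jaw":0.01,"delta_pos":[0,0,-0.001],"turn":0}
  ]
}}

```text
clock: 5.45
ee_pos: [0.462, 0.2779, 0.0775]
orientation: [3.106, 0.462, 0.0]
ft_force: [-6.4, -5.3, 15.6]
width: 0.0156
grasp_force: 30.0
```

>>> {"method": "step_arm", "body": {
  "steps": [
    {"jaw":0.01,"delta_pos":[0,0,0.0015],"turn":0},
    {"jaw":0.04,"delta_pos":[0,0,0.0015],"turn":0},
    {"jaw":0.04,"delta_pos":[0,0,0.0015],"turn":0},
    {"jaw":0.04,"delta_pos":[0,0,0.0015],"turn":0},
    {"jaw":0.04,"delta_pos":[0,0,0.0015],"turn":0}
  ]
}}

```text
clock: 5.87
ee_pos: [0.4622, 0.2781, 0.0776]
orientation: [-3.107, -0.463, -0.001]
ft_force: [0.6, -0.0, -0.2]
width: 0.0341
grasp_force: 0.0
```

>>> {"method": "step_arm", "body": {
  "steps": [
    {"jaw":0.042,"delta_pos":[0,0,0.01],"turn":0},
    {"jaw":0.042,"delta_pos":[0,0,0.04],"turn":0},
    {"jaw":0.042,"delta_pos":[0,0,0.08],"turn":0},
    {"jaw":0.042,"delta_pos":[0,0,0.12],"turn":0},
    {"jaw":0.042,"delta_pos":[0,-0.02,0.16],"turn":0}
  ]
}}

```text
clock: 6.28
ee_pos: [0.4609, 0.2627, 0.2379]
orientation: [-3.103, -0.47, -0.002]
ft_force: [0.7, -0.6, 0.1]
width: 0.0417
grasp_force: 0.0
```

>>> {"method": "step_arm", "body": {
  "steps": [
    {"jaw":0.042,"delta_pos":[0.005,-0.02,0.038],"turn":0},
    {"jaw":0.042,"delta_pos":[0.005,-0.02,0.038],"turn":0},
    {"jaw":0.042,"delta_pos":[0.005,-0.02,0.038],"turn":0}
  ]
}}

```text
clock: 6.53
ee_pos: [0.4685, 0.2389, 0.2757]
orientation: [-3.107, -0.459, -0.008]
ft_force: [0.3, 0.7, -0.1]
width: 0.042
grasp_force: 0.0
```

```bash
cat > look.py <<'E'
from h import *
import sys
def look(name):
    I=viewer.camera_info("wrist"); im=viewer.capture("wrist"); cv2.imwrite(f"pics/{name}.png",im[...,::-1])
    s=env.get_state(); print(s["ee_pos"].round(4),s["ft_force"].round(1),s["clock"])
    m=mask(im,"brown")|mask(im,"green")|mask(im,"white")|mask(im,"blue")|mask(im,"red"); m=cv2.morphologyEx(m,cv2.MORPH_OPEN,np.ones((3,3)))
    c=big(m,(230,60,410,240)); r=rect(c,I,.054); print("inner",r,cv2.boundingRect(c))
    g=rect(big(mask(im,"green")),I,.058); print("green",g)
    a=np.radians(r[3]); d=g[0]-r[0]; print("dish in tray",d@[np.cos(a),np.sin(a)],d@[-np.sin(a),np.cos(a)])
    return I,im,c
if __name__=="__main__": look(sys.argv[1])
E
python3 look.py w3
```

```text
[0.4673 0.2393 0.2737] [ 0.9  0.6 -0.9] 6.5833
inner (array([471.7, 246. ], dtype=float32), np.float32(157.3), np.float32(135.6), np.float32(16.8)) (255, 100, 118, 129)
green (array([461.4, 278. ], dtype=float32), np.float32(147.4), np.float32(63.2), np.float32(16.8))
dish in tray -0.611392 33.611256
```

The long dish is now at tray y = +33.6, square to the tray and on the floor. Next is the short dish.

>>> {"method": "step_arm", "body": {
  "steps": [
    {"jaw":0.042,"delta_pos":[0,-0.04,0],"turn":0.04},
    {"jaw":0.042,"delta_pos":[0,-0.08,0],"turn":0.08},
    {"jaw":0.042,"delta_pos":[0,-0.12,0],"turn":0.12},
    {"jaw":0.042,"delta_pos":[0,-0.16,0],"turn":0.16},
    {"jaw":0.042,"delta_pos":[0,-0.2,0],"turn":0.173}
  ]
}}

```text
clock: 7.0
ee_pos: [0.4658, 0.0383, 0.2713]
orientation: [-3.053, -0.736, 0.003]
ft_force: [1.3, -0.1, 1.2]
width: 0.0418
grasp_force: 0.0
```

>>> {"method": "step_arm", "body": {
  "steps": [
    {"jaw":0.042,"delta_pos":[0.01,-0.035,0],"turn":0},
    {"jaw":0.042,"delta_pos":[0.01,-0.035,0],"turn":0},
    {"jaw":0.042,"delta_pos":[0.01,-0.035,0],"turn":0}
  ]
}}

```text
clock: 7.25
ee_pos: [0.4765, 0.003, 0.2711]
orientation: [-3.056, -0.724, 0.004]
ft_force: [-0.9, 1.4, 0.8]
width: 0.0421
grasp_force: 0.0
```

```bash
python3 - <<'E'
from h import *
I=viewer.camera_info("wrist"); im=viewer.capture("wrist"); cv2.imwrite("pics/w4.png",im[...,::-1])
s=env.get_state(); print(s["ee_pos"].round(4),s["orientation"].round(3))
c=big(mask(im,"blue")); print("blue",rect(c,I,.052)); x,y,w,h=cv2.boundingRect(c); print(x,y,w,h)
print("bbar",rect(big(mask(im,"white"),(x,y,x+w,y+h)),I,.078))
E
```

```text
[0.4765 0.0049 0.2714] [-3.054 -0.729  0.004]
blue (array([480. ,   5.5], dtype=float32), np.float32(84.5), np.float32(63.1), np.float32(26.7))
292 132 54 70
bbar (array([481.2,   6.4], dtype=float32), np.float32(44.7), np.float32(14.9), np.float32(26.7))
```

>>> {"method": "step_arm", "body": {
  "steps": [
    {"jaw":0.042,"delta_pos":[0.0038,0.002,-0.03],"turn":0},
    {"jaw":0.042,"delta_pos":[0.0038,0.002,-0.07],"turn":0},
    {"jaw":0.042,"delta_pos":[0.0038,0.002,-0.11],"turn":0},
    {"jaw":0.042,"delta_pos":[0.0038,0.002,-0.15],"turn":0},
    {"jaw":0.042,"delta_pos":[0.0038,0.002,-0.17],"turn":0}
  ]
}}

```text
clock: 7.72
ee_pos: [0.4776, 0.0087, 0.098]
orientation: [-3.052, -0.735, 0.009]
ft_force: [-0.7, -0.9, 0.5]
width: 0.042
grasp_force: 0.0
```

>>> {"method": "step_arm", "body": {
  "steps": [
    {"jaw":0.042,"delta_pos":[0,0,-0.015],"turn":0},
    {"jaw":0.042,"delta_pos":[0,0,-0.032],"turn":0},
    {"jaw":0.042,"delta_pos":[0,0,-0.032],"turn":0},
    {"jaw":0.01,"delta_pos":[0,0,-0.032],"turn":0},
    {"jaw":0.01,"delta_pos":[0,0,-0.032],"turn":0}
  ]
}}

```text
clock: 8.13
ee_pos: [0.4808, 0.0075, 0.0713]
orientation: [-3.055, -0.732, 0.0]
ft_force: [0.5, -0.2, 1.6]
width: 0.0351
grasp_force: 0.0
```

>>> {"method": "step_arm", "body": {
  "steps": [
    {"jaw":0.01,"delta_pos":[0,0,0],"turn":0},
    {"jaw":0.01,"delta_pos":[0,0,0],"turn":0},
    {"jaw":0.01,"delta_pos":[0,0,0],"turn":0},
    {"jaw":0.01,"delta_pos":[0,0,0],"turn":0},
    {"jaw":0.01,"delta_pos":[0,0,0],"turn":0}
  ]
}}

```text
clock: 8.55
ee_pos: [0.4813, 0.0061, 0.0714]
orientation: [3.055, 0.729, 0.002]
ft_force: [0.3, -0.9, 3.1]
width: 0.016
grasp_force: 30.0
```

>>> {"method": "step_arm", "body": {
  "steps": [
    {"jaw":0.01,"delta_pos":[0,0,0.01],"turn":0},
    {"jaw":0.01,"delta_pos":[0,0,0.03],"turn":0},
    {"jaw":0.01,"delta_pos":[0,0,0.06],"turn":0},
    {"jaw":0.01,"delta_pos":[0,0,0.09],"turn":0},
    {"jaw":0.01,"delta_pos":[0,0,0.1],"turn":0}
  ]
}}

```text
clock: 8.97
ee_pos: [0.4821, 0.0067, 0.1749]
orientation: [3.055, 0.73, 0.006]
ft_force: [1.0, 0.5, -4.1]
width: 0.016
grasp_force: 30.0
```

>>> {"method": "step_arm", "body": {
  "steps": [
    {"jaw":0.01,"delta_pos":[-0.003,0.02,0],"turn":-0.03},
    {"jaw":0.01,"delta_pos":[-0.009,0.055,0],"turn":-0.07},
    {"jaw":0.01,"delta_pos":[-0.015,0.09,0],"turn":-0.11},
    {"jaw":0.01,"delta_pos":[-0.021,0.125,0],"turn":-0.15},
    {"jaw":0.01,"delta_pos":[-0.025,0.15,0],"turn":-0.173}
  ]
}}

```text
clock: 9.38
ee_pos: [0.4541, 0.1593, 0.1703]
orientation: [-3.107, -0.462, 0.002]
ft_force: [0.6, 0.8, -4.5]
width: 0.0157
grasp_force: 30.0
```

>>> {"method": "step_arm", "body": {
  "steps": [
    {"jaw":0.01,"delta_pos":[-0.003,0.025,0],"turn":0},
    {"jaw":0.01,"delta_pos":[-0.0064,0.048,0],"turn":0},
    {"jaw":0.01,"delta_pos":[-0.0064,0.048,0],"turn":0},
    {"jaw":0.01,"delta_pos":[-0.0064,0.048,0],"turn":0},
    {"jaw":0.01,"delta_pos":[-0.0064,0.048,0],"turn":0}
  ]
}}

```text
clock: 9.8
ee_pos: [0.449, 0.2036, 0.1701]
orientation: [3.107, 0.463, -0.002]
ft_force: [-0.1, -0.9, -4.5]
width: 0.0156
grasp_force: 30.0
```

```bash
python3 - <<'E'
from h import *
I=viewer.camera_info("wrist"); s=env.get_state(); im=viewer.capture("wrist"); cv2.imwrite("pics/w5.png",im[...,::-1])
print(s["ee_pos"].round(4),s["orientation"].round(3),s["ft_force"].round(1),s["width"])
t=viewer.capture("top"); cv2.imwrite("pics/t5.png",t[...,::-1])
# dish underside height = TCP z - .0714
z=s["ee_pos"][2]-.0714; print("blue",rect(big(mask(im,"blue")),I,z+.052),"top",rect(big(mask(t,"blue")),viewer.camera_info("top"),z+.052),z)
cv2.imwrite("pics/w5c.png",np.hstack([im[...,::-1],cv2.resize(t[170:310,200:324,::-1],(354,400))])[:, 190:])
E
```

```text
[0.449  0.2036 0.1701] [ 3.107e+00  4.630e-01 -2.000e-03] [-0.1 -0.9 -4.5] 0.015611083638111305
blue (array([466.6, 209.3], dtype=float32), np.float32(62.4), np.float32(50.9), np.float32(107.0)) top (array([487.5, 201.9], dtype=float32), np.float32(37.7), np.float32(4.9), np.float32(106.2)) 0.09870653982160081
```

View pics/w5c.png

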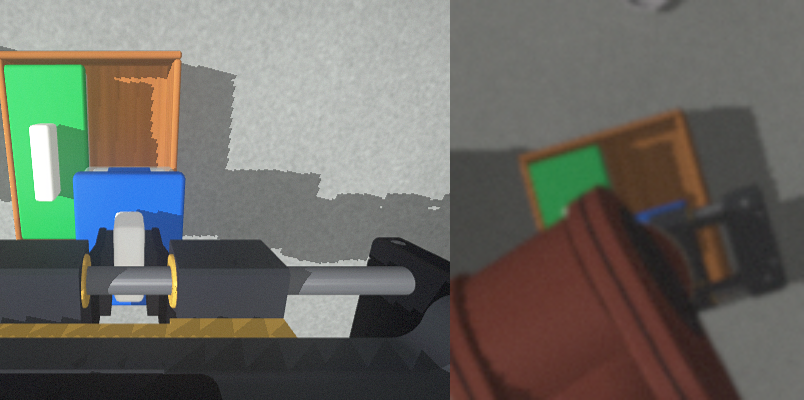

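The wrist view shows the blue lid over the free half beside the green dish, with its front edge near row 170 and its sides near full-res columns 265–375. That puts its centre at tray (−33.1, −33.6) against a target of (−33.3, −33.2), and it's square to the tray. Lowering it.

>>> {"method": "step_arm", "body": {
  "steps": [
    {"jaw":0.01,"delta_pos":[0,0,-0.02],"turn":0},
    {"jaw":0.01,"delta_pos":[0,0,-0.04],"turn":0},
    {"jaw":0.01,"delta_pos":[0,0,-0.06],"turn":0},
    {"jaw":0.01,"delta_pos":[0,0,-0.078],"turn":0},
    {"jaw":0.01,"delta_pos":[0,0,-0.078],"turn":0}
  ]
}}

```text
clock: 10.32
ee_pos: [0.4476, 0.2021, 0.0895]
orientation: [3.106, 0.46, -0.009]
ft_force: [-0.7, -0.8, -3.9]
width: 0.0153
grasp_force: 30.0
```

>>> {"method": "step_arm", "body": {
  "steps": [
    {"jaw":0.01,"delta_pos":[0,0,-0.002],"turn":0},
    {"jaw":0.01,"delta_pos":[0,0,-0.004],"turn":0},
    {"jaw":0.01,"delta_pos":[0,0,-0.006],"turn":0},
    {"jaw":0.01,"delta_pos":[0,0,-0.008],"turn":0},
    {"jaw":0.01,"delta_pos":[0,0,-0.01],"turn":0}
  ]
}}

```text
clock: 10.73
ee_pos: [0.4499, 0.2044, 0.0833]
orientation: [-3.107, -0.463, -0.002]
ft_force: [0.3, 0.3, -4.5]
width: 0.0156
grasp_force: 30.0
```

>>> {"method": "step_arm", "body": {
  "steps": [
    {"jaw":0.01,"delta_pos":[0,0,-0.0015],"turn":0},
    {"jaw":0.01,"delta_pos":[0,0,-0.003],"turn":0},
    {"jaw":0.01,"delta_pos":[0,0,-0.0035],"turn":0},
    {"jaw":0.01,"delta_pos":[0,0,-0.0035],"turn":0}
  ]
}}

```text
clock: 11.07
ee_pos: [0.4493, 0.2043, 0.0792]
orientation: [3.107, 0.463, -0.0]
ft_force: [0.2, -0.9, -4.6]
width: 0.0158
grasp_force: 30.0
```

>>> {"method": "step_arm", "body": {
  "steps": [
    {"jaw":0.01,"delta_pos":[0,0,-0.001],"turn":0},
    {"jaw":0.01,"delta_pos":[0,0,-0.001],"turn":0}
  ]
}}

```text
clock: 11.23
ee_pos: [0.4494, 0.2043, 0.0782]
orientation: [-3.107, -0.463, 0.0]
ft_force: [-0.4, -0.8, -4.0]
width: 0.0157
grasp_force: 30.0
```

>>> {"method": "step_arm", "body": {
  "steps": [
    {"jaw":0.01,"delta_pos":[0,0,-0.001],"turn":0},
    {"jaw":0.01,"delta_pos":[0,0,-0.001],"turn":0}
  ]
}}

```text
clock: 11.4
ee_pos: [0.4496, 0.2044, 0.0774]
orientation: [-3.107, -0.463, -0.001]
ft_force: [0.1, -0.2, -3.6]
width: 0.0157
grasp_force: 30.0
```

>>> {"method": "step_arm", "body": {
  "steps": [
    {"jaw":0.01,"delta_pos":[0,0,-0.0005],"turn":0},
    {"jaw":0.01,"delta_pos":[0,0,-0.0005],"turn":0}
  ]
}}

```text
clock: 11.57
ee_pos: [0.4496, 0.2043, 0.0774]
orientation: [3.107, 0.463, 0.001]
ft_force: [-2.3, -1.6, 4.3]
width: 0.0157
grasp_force: 30.0
```

>>> {"method": "step_arm", "body": {
  "steps": [
    {"jaw":0.01,"delta_pos":[0,0,0.0005],"turn":0},
    {"jaw":0.04,"delta_pos":[0,0,0.0005],"turn":0},
    {"jaw":0.04,"delta_pos":[0,0,0.0005],"turn":0},
    {"jaw":0.04,"delta_pos":[0,0,0.0005],"turn":0},
    {"jaw":0.04,"delta_pos":[0,0,0.0005],"turn":0}
  ]
}}

```text
clock: 11.98
ee_pos: [0.4496, 0.2045, 0.0774]
orientation: [-3.107, -0.463, -0.001]
ft_force: [0.0, 0.8, -0.3]
width: 0.0341
grasp_force: 0.0
```

>>> {"method": "step_arm", "body": {
  "steps": [
    {"jaw":0.042,"delta_pos":[0,0,0.01],"turn":0},
    {"jaw":0.042,"delta_pos":[0,0,0.04],"turn":0},
    {"jaw":0.042,"delta_pos":[0,0,0.08],"turn":0},
    {"jaw":0.042,"delta_pos":[0,0,0.12],"turn":0},
    {"jaw":0.06,"delta_pos":[0.018,0.03,0.15],"turn":0}
  ]
}}

```text
clock: 12.4
ee_pos: [0.4655, 0.2284, 0.2292]
orientation: [3.105, 0.457, 0.005]
ft_force: [2.5, 1.4, 0.5]
width: 0.0441
grasp_force: 0.0
```

>>> {"method": "step_arm", "body": {
  "steps": [
    {"jaw":0.06,"delta_pos":[0,0.0,0.045],"turn":0},
    {"jaw":0.06,"delta_pos":[0,0,0.045],"turn":0},
    {"jaw":0.06,"delta_pos":[0,0,0.045],"turn":0},
    {"jaw":0.06,"delta_pos":[0,0,0.045],"turn":0}
  ]
}}

```text
clock: 12.73
ee_pos: [0.4655, 0.2313, 0.2696]
orientation: [3.107, 0.463, 0.001]
ft_force: [0.3, -0.1, -0.7]
width: 0.0584
grasp_force: 0.0
```

```bash
python3 - <<'E'
from look import *
I,im,c=look("w6"); b=rect(big(mask(im,"blue")),I,.058); print("blue",b)
cv2.imwrite("pics/w6c.png",cv2.resize(im[60:240,230:410,::-1],(540,540)))
E
```

```text
[0.4652 0.2309 0.2687] [ 0.5 -0.6 -0.9] 12.7833
inner (array([473.1, 242.8], dtype=float32), np.float32(157.2), np.float32(142.7), np.float32(17.0)) (248, 94, 123, 132)
green (array([461.8, 277.7], dtype=float32), np.float32(147.5), np.float32(63.2), np.float32(17.0))
dish in tray -0.6024866 36.67885
blue (array([448.8, 204.7], dtype=float32), np.float32(85.4), np.float32(63.0), np.float32(16.9))
```

View pics/w6c.png

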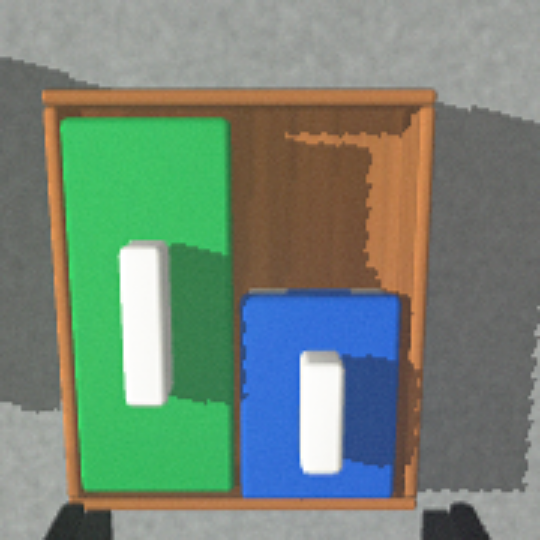

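The view shows the green dish against the left wall and the blue dish at the lower right of the tray, both level and square. The free square is at the upper right (crop x 235–410, y 110–290). Now the jar.

>>> {"method": "step_arm", "body": {
  "steps": [
    {"jaw":0.06,"delta_pos":[0.003,-0.041,0],"turn":0},
    {"jaw":0.06,"delta_pos":[0.006,-0.082,0],"turn":0},
    {"jaw":0.06,"delta_pos":[0.009,-0.123,0],"turn":0},
    {"jaw":0.06,"delta_pos":[0.012,-0.164,0],"turn":0},
    {"jaw":0.06,"delta_pos":[0.015,-0.205,0],"turn":0}
  ]
}}

```text
clock: 13.2
ee_pos: [0.4794, 0.0242, 0.2682]
orientation: [-3.107, -0.463, 0.003]
ft_force: [0.2, -0.1, 0.4]
width: 0.0601
grasp_force: 0.0
```

>>> {"method": "step_arm", "body": {
  "steps": [
    {"jaw":0.06,"delta_pos":[0.008,-0.04,0],"turn":0},
    {"jaw":0.06,"delta_pos":[0.016,-0.08,0],"turn":0},
    {"jaw":0.06,"delta_pos":[0.024,-0.12,0],"turn":0},
    {"jaw":0.06,"delta_pos":[0.032,-0.16,0],"turn":0},
    {"jaw":0.06,"delta_pos":[0.04,-0.2,0],"turn":0}
  ]
}}

```text
clock: 13.62
ee_pos: [0.5196, -0.1756, 0.268]
orientation: [-3.107, -0.462, 0.003]
ft_force: [1.8, -0.0, 0.1]
width: 0.0597
grasp_force: 0.0
```

>>> {"method": "step_arm", "body": {
  "steps": [
    {"jaw":0.06,"delta_pos":[0.008,-0.04,0],"turn":0},
    {"jaw":0.06,"delta_pos":[0.016,-0.08,0],"turn":0},
    {"jaw":0.06,"delta_pos":[0.025,-0.11,0],"turn":0},
    {"jaw":0.06,"delta_pos":[0.025,-0.11,0],"turn":0},
    {"jaw":0.06,"delta_pos":[0.025,-0.11,0],"turn":0}
  ]
}}

```text
clock: 14.03
ee_pos: [0.5444, -0.2855, 0.2669]
orientation: [-3.106, -0.457, 0.005]
ft_force: [0.8, 2.0, 1.1]
width: 0.0599
grasp_force: 0.0
```

```bash
python3 - <<'E'
from h import *
I=viewer.camera_info("wrist"); s=env.get_state(); im=viewer.capture("wrist"); cv2.imwrite("pics/w7.png",im[...,::-1])
print(s["ee_pos"].round(4),s["orientation"].round(3), -I["R"].T@I["t"])
c=big(mask(im,"red")); x,y,w,h=cv2.boundingRect(c); print(x,y,w,h,"red",rect(c,I,.066))
k=big(mask(im,"white"),(x-10,y-10,x+w+10,y+h+10)); print("knob",cv2.boundingRect(k),rect(k,I,.092))
cv2.imwrite("pics/w7c.png",cv2.resize(im[60:260,200:440,::-1],(720,600)))
E
```

```text
[ 0.5444 -0.2855  0.2669] [-3.106 -0.457  0.005] [ 0.61859512 -0.26312835  0.41416424]
303 142 54 54 red (array([ 553.9, -294.7], dtype=float32), np.float32(61.6), np.float32(61.3), np.float32(63.6))
knob (293, 132, 74, 74) (array([ 557.8, -293. ], dtype=float32), np.float32(80.3), np.float32(79.0), np.float32(106.8))
```

View pics/w7c.png

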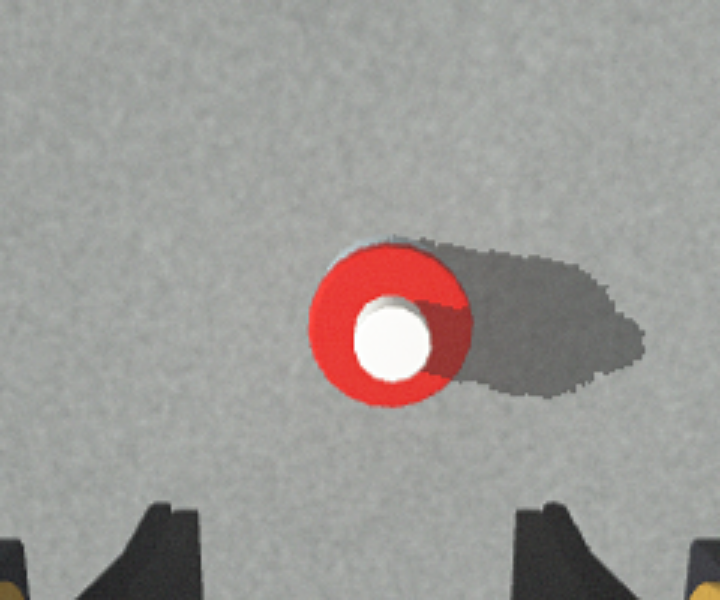

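The view shows the jar upright, with its red lid round at full-res (330,169) and the knob top at about (330.7,174.3). A quick cross-check of the knob before descending:

```bash
python3 - <<'E'
from h import *
s=env.get_state(); print(s["ee_pos"].round(4)); print(ray([330.7,174.3],viewer.camera_info("wrist"),.092))
E
```

```text
[ 0.5449 -0.2834  0.2676]
[[ 0.55388433 -0.29340997  0.092     ]]
```

>>> {"method": "step_arm", "body": {
  "steps": [
    {"jaw":0.05,"delta_pos":[0.009,-0.01,-0.02],"turn":0},
    {"jaw":0.05,"delta_pos":[0.009,-0.01,-0.05],"turn":0},
    {"jaw":0.05,"delta_pos":[0.009,-0.01,-0.09],"turn":0},
    {"jaw":0.05,"delta_pos":[0.009,-0.01,-0.13],"turn":0},
    {"jaw":0.05,"delta_pos":[0.009,-0.01,-0.15],"turn":0}
  ]
}}

```text
clock: 14.5
ee_pos: [0.5522, -0.2904, 0.1143]
orientation: [-3.103, -0.466, 0.007]
ft_force: [-0.7, 0.5, -0.1]
width: 0.0505
grasp_force: 0.0
```

>>> {"method": "step_arm", "body": {
  "steps": [
    {"jaw":0.05,"delta_pos":[0,0,0],"turn":0},
    {"jaw":0.05,"delta_pos":[0,0,-0.01],"turn":0},
    {"jaw":0.05,"delta_pos":[0,0,-0.02],"turn":0},
    {"jaw":0.05,"delta_pos":[0,0,-0.032],"turn":0},
    {"jaw":0.05,"delta_pos":[0,0,-0.032],"turn":0}
  ]
}}

```text
clock: 14.92
ee_pos: [0.5541, -0.293, 0.0859]
orientation: [-3.106, -0.463, 0.002]
ft_force: [-0.1, 0.7, -1.1]
width: 0.0499
grasp_force: 0.0
```

>>> {"method": "step_arm", "body": {
  "steps": [
    {"jaw":0.05,"delta_pos":[0,0,0],"turn":0},
    {"jaw":0.05,"delta_pos":[0,0,0],"turn":0}
  ]
}}

```text
clock: 15.08
ee_pos: [0.5551, -0.2937, 0.0882]
orientation: [3.107, 0.463, 0.001]
ft_force: [-0.2, -0.3, 0.9]
width: 0.0501
grasp_force: 0.0
```

>>> {"method": "step_arm", "body": {
  "steps": [
    {"jaw":0.05,"delta_pos":[-0.001,0,-0.002],"turn":0},
    {"jaw":0.02,"delta_pos":[-0.001,0,-0.002],"turn":0},
    {"jaw":0.02,"delta_pos":[-0.001,0,-0.002],"turn":0},
    {"jaw":0.02,"delta_pos":[-0.001,0,-0.002],"turn":0},
    {"jaw":0.02,"delta_pos":[-0.001,0,-0.002],"turn":0}
  ]
}}

```text
clock: 15.5
ee_pos: [0.5538, -0.2936, 0.0856]
orientation: [3.107, 0.463, 0.0]
ft_force: [0.1, -2.2, 0.3]
width: 0.0309
grasp_force: 0.8
```

>>> {"method": "step_arm", "body": {
  "steps": [
    {"jaw":0.02,"delta_pos":[0,0,0],"turn":0},
    {"jaw":0.02,"delta_pos":[0,0,0],"turn":0},
    {"jaw":0.02,"delta_pos":[0,0,0],"turn":0}
  ]
}}

```text
clock: 15.75
ee_pos: [0.5538, -0.2939, 0.0856]
orientation: [3.107, 0.462, 0.001]
ft_force: [1.2, -1.9, 0.2]
width: 0.0274
grasp_force: 30.0
```

```bash
python3 - <<'E'
from h import *
s=env.get_state(); print(s["ee_pos"].round(4),s["width"],s["grasp_force"],s["ft_force"])
I=viewer.camera_info("wrist"); im=viewer.capture("wrist"); cv2.imwrite("pics/w8.png",im[...,::-1])
print(rect(big(mask(im,"red")),I,.066)); print(env.get_state()["ee_pos"].round(4))
E
```

```text
[ 0.5538 -0.2939  0.0856] 0.027437883825046878 29.967708599288017 [ 1.2289188  -1.86604464  0.24840423]
(array([ 567.1, -289.9], dtype=float32), np.float32(61.6), np.float32(38.5), np.float32(106.3))
[ 0.5538 -0.2939  0.0856]
```

>>> {"method": "step_arm", "body": {
  "steps": [
    {"jaw":0.02,"delta_pos":[0,0,0.01],"turn":0},
    {"jaw":0.02,"delta_pos":[0,0,0.03],"turn":0},
    {"jaw":0.02,"delta_pos":[0,0,0.06],"turn":0},
    {"jaw":0.02,"delta_pos":[0,0,0.09],"turn":0},
    {"jaw":0.02,"delta_pos":[0,0,0.11],"turn":0}
  ]
}}

```text
clock: 16.22
ee_pos: [0.5539, -0.2932, 0.1984]
orientation: [3.107, 0.463, 0.002]
ft_force: [0.8, -0.7, -5.2]
width: 0.027
grasp_force: 30.0
```

>>> {"method": "step_arm", "body": {
  "steps": [
    {"jaw":0.02,"delta_pos":[-0.001,0.02,0],"turn":0},
    {"jaw":0.02,"delta_pos":[-0.004,0.055,0],"turn":0},
    {"jaw":0.02,"delta_pos":[-0.007,0.09,0],"turn":0},
    {"jaw":0.02,"delta_pos":[-0.01,0.125,0],"turn":0},
    {"jaw":0.02,"delta_pos":[-0.012,0.16,0],"turn":0}
  ]
}}

```text
clock: 16.63
ee_pos: [0.5405, -0.1317, 0.1954]
orientation: [-3.107, -0.463, 0.002]
ft_force: [0.1, -0.4, -3.8]
width: 0.0274
grasp_force: 29.9
```

>>> {"method": "step_arm", "body": {
  "steps": [
    {"jaw":0.02,"delta_pos":[-0.002,0.035,0],"turn":0},
    {"jaw":0.02,"delta_pos":[-0.004,0.07,0],"turn":0},
    {"jaw":0.02,"delta_pos":[-0.006,0.105,0],"turn":0},
    {"jaw":0.02,"delta_pos":[-0.008,0.14,0],"turn":0},
    {"jaw":0.02,"delta_pos":[-0.01,0.175,0],"turn":0}
  ]
}}

```text
clock: 17.05
ee_pos: [0.5305, 0.0432, 0.1956]
orientation: [3.107, 0.463, -0.002]
ft_force: [0.9, 0.2, -4.9]
width: 0.0275
grasp_force: 29.9
```

>>> {"method": "step_arm", "body": {
  "steps": [
    {"jaw":0.02,"delta_pos":[-0.002,0.035,0],"turn":0},
    {"jaw":0.02,"delta_pos":[-0.004,0.07,0],"turn":0},
    {"jaw":0.02,"delta_pos":[-0.006,0.105,0],"turn":0},
    {"jaw":0.02,"delta_pos":[-0.007,0.14,0],"turn":0},
    {"jaw":0.02,"delta_pos":[-0.008,0.17,0],"turn":0}
  ]
}}

```text
clock: 17.47
ee_pos: [0.5223, 0.214, 0.1956]
orientation: [-3.107, -0.465, 0.002]
ft_force: [-0.4, -0.3, -5.2]
width: 0.0278
grasp_force: 30.0
```

>>> {"method": "step_arm", "body": {
  "steps": [
    {"jaw":0.02,"delta_pos":[0,0.0155,0],"turn":0},
    {"jaw":0.02,"delta_pos":[0,0.0155,0],"turn":0},
    {"jaw":0.02,"delta_pos":[0,0.0155,0],"turn":0},
    {"jaw":0.02,"delta_pos":[0,0.0155,0],"turn":0}
  ]
}}

```text
clock: 17.8
ee_pos: [0.5235, 0.2259, 0.1952]
orientation: [3.107, 0.462, -0.002]
ft_force: [-0.4, 0.1, -4.4]
width: 0.0271
grasp_force: 29.9
```

```bash
python3 - <<'E'
from h import *
s=env.get_state(); I=viewer.camera_info("wrist"); im=viewer.capture("wrist"); cv2.imwrite("pics/w9.png",im[...,::-1])
print(s["ee_pos"].round(4),s["orientation"].round(3),s["width"],s["ft_force"].round(1))
print("red at height",rect(big(mask(im,"red")),I,s["ee_pos"][2]-.0856+.066))
S=viewer.camera_info("scene"); t=viewer.capture("scene"); cv2.imwrite("pics/s9.png",t[...,::-1])
cv2.imwrite("pics/w9c.png",np.hstack([im[:,200:460,::-1],cv2.resize(t[90:240,250:410,::-1],(426,400))]))
E
```

```text
[0.5235 0.2259 0.1952] [ 3.107e+00  4.620e-01 -2.000e-03] 0.027108988624794775 [-0.4  0.1 -4.4]
red at height (array([537., 230.], dtype=float32), np.float32(61.6), np.float32(39.0), np.float32(106.3))
```

View pics/w9c.png

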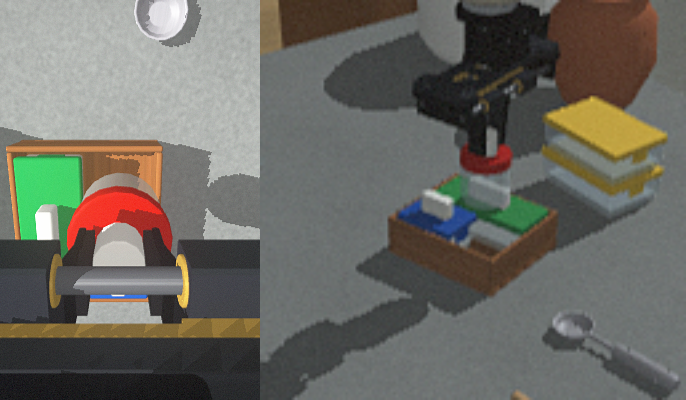

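The jar hangs upright above the free square, and the scene view confirms it's clear of both dishes. It needs 1 mm more in +y, then down.

>>> {"method": "step_arm", "body": {
  "steps": [
    {"jaw":0.02,"delta_pos":[0,0.001,0],"turn":0},
    {"jaw":0.02,"delta_pos":[0,0.001,-0.015],"turn":0},
    {"jaw":0.02,"delta_pos":[0,0.001,-0.03],"turn":0},
    {"jaw":0.02,"delta_pos":[0,0.001,-0.038],"turn":0},
    {"jaw":0.02,"delta_pos":[0,0.001,-0.038],"turn":0}
  ]
}}

```text
clock: 18.32
ee_pos: [0.5227, 0.2267, 0.1555]
orientation: [3.107, 0.461, -0.005]
ft_force: [-0.6, -0.3, -4.9]
width: 0.0273
grasp_force: 30.0
```

>>> {"method": "step_arm", "body": {
  "steps": [
    {"jaw":0.02,"delta_pos":[0,0,-0.01],"turn":0},
    {"jaw":0.02,"delta_pos":[0,0,-0.02],"turn":0},
    {"jaw":0.02,"delta_pos":[0,0,-0.03],"turn":0},
    {"jaw":0.02,"delta_pos":[0,0,-0.04],"turn":0},
    {"jaw":0.02,"delta_pos":[0,0,-0.04],"turn":0}
  ]
}}

```text
clock: 18.73
ee_pos: [0.5225, 0.2272, 0.1149]
orientation: [3.107, 0.463, -0.005]
ft_force: [-0.3, -1.0, -5.4]
width: 0.0272
grasp_force: 30.0
```

>>> {"method": "step_arm", "body": {
  "steps": [
    {"jaw":0.02,"delta_pos":[0,0,-0.005],"turn":0},
    {"jaw":0.02,"delta_pos":[0,0,-0.01],"turn":0},
    {"jaw":0.02,"delta_pos":[0,0,-0.014],"turn":0},
    {"jaw":0.02,"delta_pos":[0,0,-0.018],"turn":0},
    {"jaw":0.02,"delta_pos":[0,0,-0.018],"turn":0}
  ]
}}

```text
clock: 19.15
ee_pos: [0.5233, 0.2277, 0.0986]
orientation: [3.107, 0.463, -0.002]
ft_force: [-0.6, -0.3, -4.4]
width: 0.0274
grasp_force: 30.0
```

>>> {"method": "step_arm", "body": {
  "steps": [
    {"jaw":0.02,"delta_pos":[0,0,-0.001],"turn":0},
    {"jaw":0.02,"delta_pos":[0,0,-0.002],"turn":0},
    {"jaw":0.02,"delta_pos":[0,0,-0.002],"turn":0}
  ]
}}

```text
clock: 19.4
ee_pos: [0.5238, 0.228, 0.0975]
orientation: [-3.107, -0.463, -0.0]
ft_force: [1.0, -0.2, -5.0]
width: 0.0275
grasp_force: 30.0
```

>>> {"method": "step_arm", "body": {
  "steps": [
    {"jaw":0.02,"delta_pos":[0,0,-0.0015],"turn":0},
    {"jaw":0.02,"delta_pos":[0,0,-0.003],"turn":0},
    {"jaw":0.02,"delta_pos":[0,0,-0.004],"turn":0},
    {"jaw":0.02,"delta_pos":[0,0,-0.004],"turn":0}
  ]
}}

```text
clock: 19.73
ee_pos: [0.5235, 0.2278, 0.0932]
orientation: [3.107, 0.463, -0.001]
ft_force: [0.5, -0.6, -4.4]
width: 0.0269
grasp_force: 30.0
```

>>> {"method": "step_arm", "body": {
  "steps": [
    {"jaw":0.02,"delta_pos":[0,0,-0.001],"turn":0},
    {"jaw":0.02,"delta_pos":[0,0,-0.001],"turn":0}
  ]
}}

```text
clock: 19.9
ee_pos: [0.5236, 0.2279, 0.0923]
orientation: [3.107, 0.463, -0.0]
ft_force: [-0.3, 0.4, -4.1]
width: 0.0271
grasp_force: 30.0
```

>>> {"method": "step_arm", "body": {
  "steps": [
    {"jaw":0.02,"delta_pos":[0,0,-0.0008],"turn":0},
    {"jaw":0.02,"delta_pos":[0,0,-0.0008],"turn":0}
  ]
}}

```text
clock: 20.07
ee_pos: [0.5238, 0.228, 0.0917]
orientation: [-3.107, -0.463, -0.0]
ft_force: [0.3, 0.6, -3.3]
width: 0.0271
grasp_force: 30.0
```

>>> {"method": "step_arm", "body": {
  "steps": [
    {"jaw":0.02,"delta_pos":[0,0,-0.0004],"turn":0},
    {"jaw":0.02,"delta_pos":[0,0,-0.0004],"turn":0}
  ]
}}

```text
clock: 20.23
ee_pos: [0.524, 0.228, 0.0916]
orientation: [-3.107, -0.463, -0.001]
ft_force: [-0.3, -0.3, -0.2]
width: 0.0273
grasp_force: 30.0
```

Floor contact: z is 0.0916 as predicted, and the weight is off the gripper. Releasing and checking.

>>> {"method": "step_arm", "body": {
  "steps": [
    {"jaw":0.045,"delta_pos":[0,0,0],"turn":0},
    {"jaw":0.045,"delta_pos":[0,0,0],"turn":0},
    {"jaw":0.045,"delta_pos":[0,0,0],"turn":0},
    {"jaw":0.045,"delta_pos":[0,0,0],"turn":0},
    {"jaw":0.045,"delta_pos":[0,0,0],"turn":0}
  ]
}}

```text
clock: 20.65
ee_pos: [0.5238, 0.2281, 0.0914]
orientation: [-3.107, -0.463, -0.0]
ft_force: [-0.4, -0.4, 0.2]
width: 0.0438
grasp_force: 0.0
```

>>> {"method": "step_arm", "body": {
  "steps": [
    {"jaw":0.045,"delta_pos":[0,0,0.01],"turn":0},
    {"jaw":0.045,"delta_pos":[0,0,0.035],"turn":0},
    {"jaw":0.045,"delta_pos":[0,0,0.07],"turn":0},
    {"jaw":0.045,"delta_pos":[-0.02,0,0.11],"turn":0},
    {"jaw":0.045,"delta_pos":[-0.04,0,0.14],"turn":0}
  ]
}}

```text
clock: 21.07
ee_pos: [0.4839, 0.2281, 0.2338]
orientation: [-3.106, -0.462, -0.001]
ft_force: [1.3, -0.8, 1.0]
width: 0.0453
grasp_force: 0.0
```

>>> {"method": "step_arm", "body": {
  "steps": [
    {"jaw":0.045,"delta_pos":[-0.015,0.01,0.045],"turn":0},
    {"jaw":0.045,"delta_pos":[-0.015,0.01,0.045],"turn":0},
    {"jaw":0.045,"delta_pos":[-0.015,0.01,0.045],"turn":0},
    {"jaw":0.045,"delta_pos":[-0.015,0.01,0.045],"turn":0}
  ]
}}

```text
clock: 21.4
ee_pos: [0.4689, 0.2379, 0.2767]
orientation: [3.107, 0.463, 0.002]
ft_force: [0.0, -0.1, -0.4]
width: 0.045
grasp_force: 0.0
```

```bash
python3 - <<'E'
from look import *
I,im,c=look("w10"); print("blue",rect(big(mask(im,"blue")),I,.058)); print("red",rect(big(mask(im,"red")),I,.072))
t=viewer.capture("scene"); cv2.imwrite("pics/s10.png",t[...,::-1]); u=viewer.capture("top"); cv2.imwrite("pics/t10.png",u[...,::-1])
cv2.imwrite("pics/f.png",np.hstack([cv2.resize(im[60:260,220:420,::-1],(400,400)),cv2.resize(t[120:280,250:410,::-1],(400,400))]))
E
```

```text
[0.4687 0.2374 0.2755] [-0.6 -0.1 -0.8] 21.45
inner (array([473.8, 243. ], dtype=float32), np.float32(153.7), np.float32(143.1), np.float32(17.0)) (255, 100, 123, 126)
green (array([461.7, 278. ], dtype=float32), np.float32(147.7), np.float32(62.9), np.float32(17.0))
dish in tray -1.3382549 37.008354
blue (array([449.1, 204.5], dtype=float32), np.float32(86.2), np.float32(62.1), np.float32(17.0))
red (array([522.9, 227.5], dtype=float32), np.float32(61.8), np.float32(61.8), np.float32(99.5))
```

View pics/f.png

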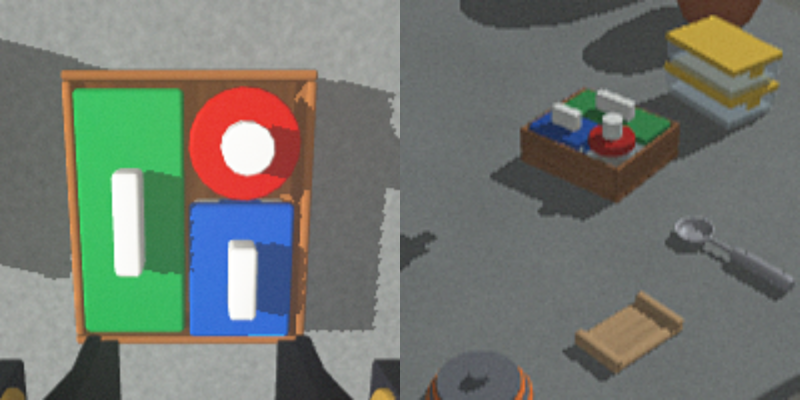

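Both views show all three items upright and flat in the tray, side by side, at their planned positions. The spare dishes, spoon, rest and lid stack are where they were, and the arm is clear. Handing in.

```bash
python3 -c "
from plant import env
print(env.job_done())"
```

```text
the job is handed in; nothing more can be done
None
```

The tray is packed and handed in at about 21.5 s: the long dish is at one side, with the short dish and jar beside it, all three upright and flat on the floor, and the spare dishes, lid stack, spoon rest and spoon undisturbed.

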